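# Dip the press's oil tank and hold the gauge rod level under the magnifier

### The job

Check the press's oil: first swing the magnifier so that its lens is centred over the white reading plate. Then take the gauge rod by its red handle, push it down the sloping guide tube of the green tank until its collar stops on the tube's mouth, pause there a moment, draw it right out, and bring its tip under the middle of the lens, rod level and about midway between plate and lens. Finish still holding the rod there, touching nothing else with it, and leave the magnifier over the plate and the other things on the bench undisturbed.

Things in the scene. Friction and masses are not known exactly. Their poses are not given: they have to be found in the camera images.
- gauge_rod: Gauge rod (dipstick), 120 g, at first level in its cradle. Origin: on its axis at the stop face of the collar; +x along the axis to the tip. Steel shaft 8 mm thick, x = 0 to 120 mm, black marks near the tip; brass collar 36 mm across, x = 0 to -8; 8 mm neck to -36; red flat-sided handle x = -36 to -96, 14 mm wide (y), 22 mm high (z): grasp it at about x = -66, across the 14 mm, from above.
- rod_tip (a point): The measuring tip of the gauge rod, on its axis, 120 mm from the collar's stop face.
- cradle: Fixed rest with two grey forks, carrying the rod's axis 65 mm above the bench; origin on the bench under the rod's collar, +x along the rod to its tip. Base x = -50 to 120 mm, 60 mm wide, 10 mm high. Forks under the neck (x = -25) and the shaft (x = 95), open at the top, 78 mm high; the rod lifts straight up out of them. The handle sticks out free at the -x end.
- oil_tank: Fixed green oil tank with grey lid, 108 mm (x) by 148 mm (y), 144 mm high, with a 32 mm black filler cap up to 160 mm; origin under its centre, +x the side from which the guide tube rises.
- guide_tube: Steel tube fixed to the tank, rising from its +x side at 40 degrees above level; mouth 150 mm above the bench, 111 mm from the tank's centre. Origin: centre of the mouth; +z along the tube, up and out (the rod goes in along -z, tip first). 32 mm outside at the mouth, bore 14 mm, widening to 24 mm at the mouth. Deep enough for the collar to stop on the rim, the rod's origin then at this origin.
- lens_center (a point): Centre of the magnifier's lens: 82 mm glass in a 94 mm white ring, underside 250 mm, top 268 mm above the bench, on an arm that swings level about an upright fixed post (18 mm thick, foot 120 mm) whose axis is 200 mm from the lens centre, on the far side from the grip pin. Swings from 30 degrees left of pointing at the robot to 70 right; stiff, stays where left; starts right of the plate.
- lens_grip (a point): Upright round black grip pin, 16 mm thick, on the outer side of the lens ring, in line with post and lens centre: 255 mm from the post's axis, 55 mm from the lens centre. This point lies 296 mm above the bench; the pin stands free from 266 to 312 mm. Can be pinched from above; about 2 N there swings the arm.
- reading_plate: Fixed white reading plate, 90 x 90 x 6 mm, with a black 60 mm circle and a cross at its middle; origin at the centre of its underside on the bench. It lies under the circle that the lens centre sweeps, to within 10 mm.
- paste_tin: Bystander, to be left alone: white thread-paste tin with a red band, 69 mm across, 80 mm high; origin at the centre of its underside.
- die: Bystander, to be left alone: grey and yellow round crimp die, 110 mm across, 70 mm high; origin at the centre of its underside.
- tape_measure: Bystander, to be left alone: yellow tape measure, 32 x 79 x 62 mm high; origin at the centre of its underside.

How it is judged:
On the way, in this order (a step that is already met when the one before it is completed fails the run):
1. the magnifier's lens is centred over the reading plate (within 30 mm) (horizontal distance between lens_center and reading_plate below 0.03 m), for 0.2 s.
2. the gauge rod is fully down the guide tube, its collar on the mouth (distance between gauge_rod and guide_tube below 0.007 m and z of gauge_rod in the frame of guide_tube below 0.004 m and angle between the x axis of gauge_rod and the z axis of guide_tube, either way round below 0.1 rad), for 0.2 s.
3. the gauge rod is drawn right out of the tube (z of rod_tip in the frame of guide_tube above 0.015 m), for 0.1 s.
At the end, for the whole second after the job is handed in: The robot's fingers still hold the gauge rod, at rest, level within 8 degrees, its tip within 25 mm sideways of the lens centre and 70 to 190 mm above the bench, the rod touching neither plate, tank nor cradle; the lens is within 30 mm of over the plate's centre (horizontal distance between lens_center and reading_plate below 0.03 m and horizontal distance between rod_tip and lens_center below 0.025 m and height (world z) of rod_tip between 0.07 and 0.19 m and angle between gauge_rod's own x axis and vertical between 1.431 and 1.711 rad and contact force between gauge_rod and the fingers above 1 N and linear speed of gauge_rod below 0.02 m/s and contact force between gauge_rod and reading_plate below 0.2 N and contact force between gauge_rod and oil_tank below 0.2 N and contact force between gauge_rod and cradle below 0.2 N and height (world z) of gauge_rod above 0.07 m); the arm keeps its last pose, push and grip.
It fails at once if the paste tin is moved more than 30 mm (distance of paste_tin from where it was at the start of the episode above 0.03 m).
It fails at once if the die is moved more than 30 mm (distance of die from where it was at the start of the episode above 0.03 m).
It fails at once if the tape measure is moved more than 30 mm (distance of tape_measure from where it was at the start of the episode above 0.03 m).
It also fails if it takes over 72 s, if anything falls off the work surface, if the arm or the gripper's body presses on something with over 40 N, if the wrist force passes 120 N, or if a joint passes its speed limit or range.

### The arm

A 6-joint arm with a two-finger parallel gripper is mounted at the origin on a cart in front of the work surface, level with it; the furniture and walls round the work are solid. World frame = base frame: x ahead of the robot, y to its left, z up, the work surface at z = 0. Lengths are in m, angles in rad, forces in N, time in s.
With the tool pointing down it reaches from about 0.325 to 1 m from the base axis. Payload 5.1 kg.
Tool frame: the origin (TCP) lies between the finger pads; the fingertips stand 11 mm ahead of it and the grasp point (between the pads) lies 8 mm behind it; z points along the fingers, y is the line along which they close (so a half turn about z gives the same grasp; the last joint's range is limited). The gripper opens to 85 mm and grips with 20 to 120 N. Pads are 22 mm wide; open, the fingers measure 114 mm over their backs; the gripper's body (76 mm by 85 mm) begins 54 mm behind the grasp point. The pads swing forward as they close: fully open they stand 13 mm farther back than shut.
Start: joints at [1.073, 0.124, 1.65, -0, 1.367, -0.083], TCP at [0.262, 0.595, 0.242] pointing down, gripper open.
Joint ranges: [-2.61, 2.61], [-1.02, 2.33], [0.03, 2.71], [-1.35, 4.49], [0.32, 2.68], [-2.91, 2.91]. Speed limits (rad/s): [2.57, 2.57, 3.14, 3.14, 3.14, 3.14].

### API

Orientations are given as a rotation vector (axis times angle).
In Python, from rig import env gives the robot as it stands.
- The arm moves only by the tool carry_out, never from a script. Its argument "targets" is a list of rows, each an object of numbers: "x", "y", "z": the shift along the world's x, y, z in units of 40 mm (1.0 is 40 mm); "yaw": the turn about the world's z in units of 6 degrees (1.0 is 6 degrees); "hand": the opening, from -1 (shut) to 1 (fully open). A call has 1 to 5 rows; each row is the pose to reach, as a shift and turn from the pose commanded when the call began; what a row does not reach only later rows make up. A row lasts 1/12 s, in which the tool goes at most 41.7 mm and 7.16 degrees, less where a joint would pass 70% of its speed; a pose out of reach is approached as far as the arm can. A call with a gripper value outside its range is refused whole. The fingers move at their own pace and stop on an object; "squeeze" is the grip in N (left out, the last holds). Time passes only in rows, so rows that repeat a pose let the fingers close. It gives the time, the measured TCP pose, the force, the opening and the grip force at its end, in the units of the state.
- env.state(): the state, without advancing time (a new reading comes with each control period).
- env.snapshot(name): name is "side" or "top"; returns a dict with "image" (400x640x3 uint8, red, green, blue), "camera_matrix" (3x3 intrinsics, pixels), "k1" (the pictures are not rectified: a ray, as slopes to the right and down, at radius r is drawn at 1 + k1 r^2 times it, then the intrinsics apply), "eye" and "rotation" of the camera in the world. Camera axes: x right, y up, looking along -z (the intrinsics and any distortion apply to the point x, -y, -z); pixel columns grow to the right and rows downward; lengths in m; the calibration is good to about 2 mm. A picture is of the moment at which its call begins. There is no depth.
- env.hand_in(): hands the job in; it is judged then, once.
The state is a dict: "time_s": time; "q": joint angles; "qvel": joint speeds; "joint_torque": joint torques, N m; "tool_pos": TCP position; "tcp_rot": TCP orientation; "ft_force": force on the tool from outside, world axes, zero at the start; "torque": the same for the moment, N m; "gripper_width": finger opening in m; "grasp_force": force on a finger pad.
Only numpy, scipy, OpenCV 4.12 (cv2) and the standard library are available. Lean on these libraries where they do the work, as an engineer would, in place of code of your own. Each camera call takes 0.05 s, during which the arm holds its last target. There are 200 camera calls.

## Working session

There is one attempt and no reset: what is moved stays moved. The work goes in short steps, Python scripts to look and compute and a tool call to move; the robot and the scene stay as the last step left them, time stands still between calls to the robot, and variables do not carry over. Pictures are saved under pics/ and viewed, at most 10 in all, crops included, and the job is handed in when it is done.

Besides the shell and the picture viewer there is one more tool, called after "Call:" as name(argument=value, ...) on one line, values as JSON. carry_out: Moves the arm, as the interface text tells. Its arguments: {"type":"object","properties":{"targets":{"type":"array","items":{"type":"object","properties":{"x":{"type":"number"},"y":{"type":"number"},"z":{"type":"number"},"yaw":{"type":"number"},"hand":{"type":"number"}}}},"squeeze":{"type":"number"}},"required":["targets"]}

```bash
ls && mkdir -p pics && cat > h.py <<'E'
import numpy as np, cv2
from rig import env
def snap(n,f=None):
    s=env.snapshot(n)
    if f: cv2.imwrite('pics/'+f,s['image'][:,:,::-1])
    return s
def ray(s,u,v):
    K=np.array(s['camera_matrix']);k=s['k1'] 
    d=np.array([(u-K[0,2])/K[0,0],(v-K[1,2])/K[1,1]])
    p=d.copy()
    for _ in range(30): p=d/(1+k*(p@p))
    R=np.array(s['rotation']); w=R@np.array([p[0],-p[1],-1]); return np.array(s['eye']),w/np.linalg.norm(w)
def onz(s,u,v,z):
    e,w=ray(s,u,v); return e+w*(z-e[2])/w[2]
def proj(s,P):
    K=np.array(s['camera_matrix']);R=np.array(s['rotation'])
    c=R.T@(np.array(P)-np.array(s['eye'])); p=np.array([c[0],-c[1]])/-c[2]; p=p*(1+s['k1']*(p@p))
    return K[:2,:2]@p+K[:2,2]
def tri(s1,p1,s2,p2):
    a,u=ray(s1,*p1); b,v=ray(s2,*p2)
    t=np.linalg.lstsq(np.c_[u,-v],b-a,rcond=None)[0]; A=a+t[0]*u;B=b+t[1]*v
    return (A+B)/2,np.linalg.norm(A-B)
E
python3 - <<'E'
from h import *
np.set_printoptions(precision=4,suppress=True)
for n in('side','top'):
    s=snap(n,n+'0.png'); print(n,s['eye'],np.array(s['rotation']),s['camera_matrix'],s['k1'])
print(env.state())
E
```

```text
pics
side [ 0.4826 -0.6531  0.6208] [ 1.1081 -0.0622 -0.1049] [[378.8842   0.     322.4622]
 [  0.     378.8842 199.087 ]
 [  0.       0.       1.    ]] -0.02874346472104848
top [0.4159 0.2478 1.1592] [ 0.129  -0.1721 -1.5502] [[439.4911   0.     326.2431]
 [  0.     439.4911 201.7543]
 [  0.       0.       1.    ]] -0.09858968016247278
{'time_s': 0.1, 'q': array([ 1.0734,  0.1245,  1.6516, -0.    ,  1.3675, -0.0826]), 'qvel': array([ 0.0006,  0.    , -0.0042,  0.0004, -0.001 , -0.0003]), 'joint_torque': array([  0.0002, -42.4933, -36.6654,  -0.    ,   0.004 ,   0.    ]), 'tool_pos': array([0.2617, 0.5944, 0.2412]), 'tcp_rot': array([-0.6468, -3.0738,  0.0029]), 'ft_force': array([0.2523, 0.3527, 0.5814]), 'torque': array([0.0109, 0.0212, 0.0344]), 'grasp_force': 0.0, 'gripper_width': 0.08510534346884302}
```

Rotation is a rotation vector; I'll convert it with Rodrigues.

```bash
sed -i "s/R=np.array(s\['rotation'\])/R=cv2.Rodrigues(np.array(s['rotation'],float))[0]/" h.py && grep -c Rodrigues h.py
```

```text
2
```

View pics/side0.png

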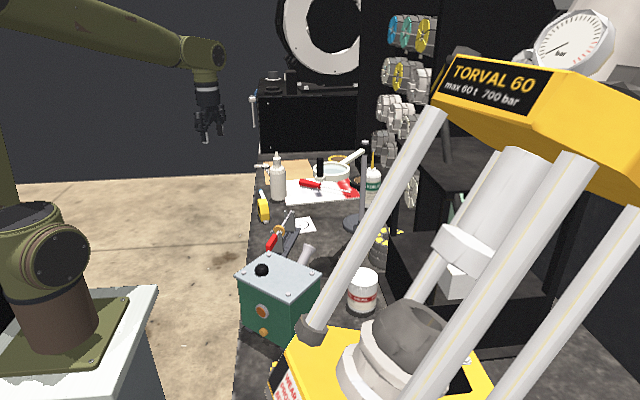

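View pics/top0.png

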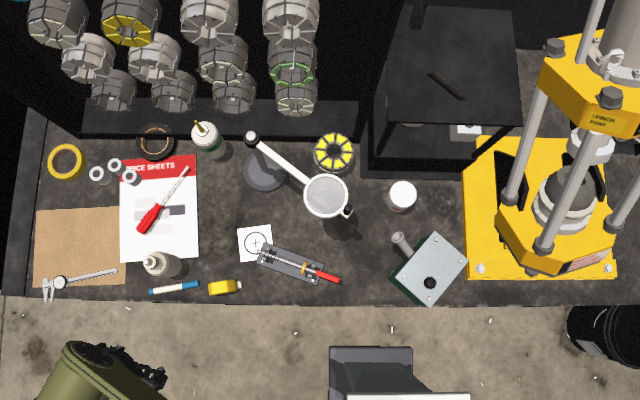

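```bash
python3 - <<'E'
import cv2
a=cv2.imread('pics/side0.png')[145:290,230:400]; cv2.imwrite('pics/sc.png',cv2.resize(a,None,fx=4,fy=4,interpolation=cv2.INTER_CUBIC))
a=cv2.imread('pics/top0.png')[120:310,225:475]; cv2.imwrite('pics/tc.png',cv2.resize(a,None,fx=3.1,fy=3.1,interpolation=cv2.INTER_CUBIC))
E
```

```text
(no output)
```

View pics/sc.png

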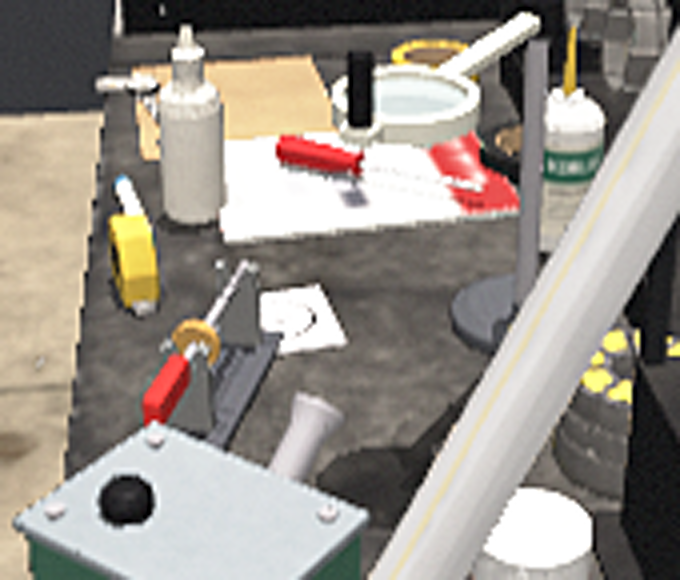

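View pics/tc.png

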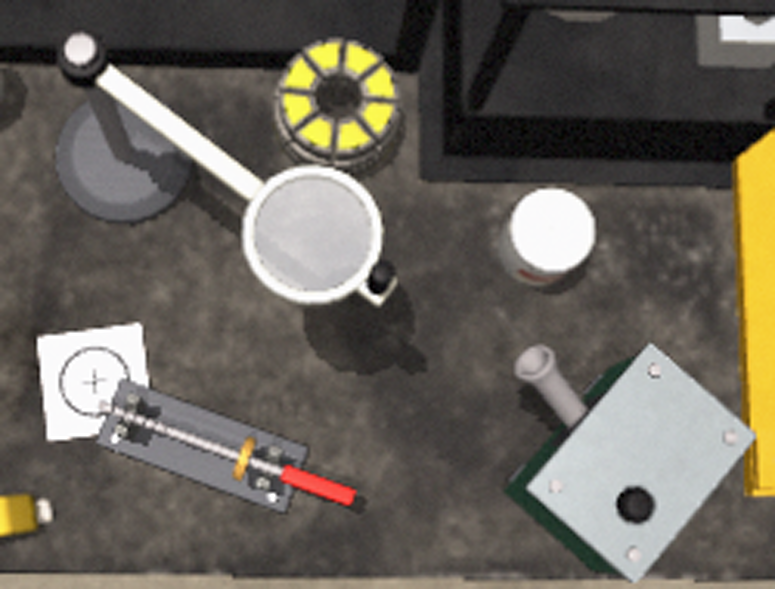

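The side crop shows the rod (collar ~(197,343) crop px), tube mouth ~(318,408), lens ~(407,103), pin top ~(360,57). The top crop shows the plate ~(94,381), lens ~(313,234), pin ~(382,270), collar ~(246,459), handle from (283,472) to (353,496) and mouth ~(536,362).

```bash
python3 - <<'E'
from h import *
np.set_printoptions(precision=4,suppress=True)
S=snap('side');T=snap('top')
sp=lambda u,v:(230+u/4-.4,145+v/4-.4); tp=lambda u,v:(225+u/3.1-.35,120+v/3.1-.35)
P=dict(lens=((407,103),(313,234),.268),pintop=((360,55),(382,266),.312),collar=((197,343),(246,459),.065),tip=((250,265),(103,405),.065),
 hend=((155,408),(353,496),.07),mouth=((318,405),(536,362),.15),plate=((297,319),(94,381),.006),foot=((505,312),(123,157),.015))
for n,(a,b,z) in P.items():
    X,g=tri(S,sp(*a),T,tp(*b)); print(n,X,'gap',round(g,4),'top@z',onz(T,*tp(*b),z),'side@z',onz(S,*sp(*a),z))
for n,uv,z in[('cap',(635,505),.16),('lidA',(650,346),.144),('lidB',(754,435),.144),('lidC',(633,581),.144),('lidD',(527,488),.144),('tin',(553,232),.08),('die',(338,95),.07)]: print(n,onz(T,*tp(*uv),z))
def cents(s,lo,hi,box):
    h=cv2.cvtColor(s['image'],cv2.COLOR_RGB2HSV);m=cv2.inRange(h,lo,hi);mm=np.zeros_like(m);x0,y0,x1,y1=box;mm[y0:y1,x0:x1]=m[y0:y1,x0:x1]
    ys,xs=np.nonzero(mm);return xs.mean(),ys.mean(),len(xs)
a=cents(S,(0,150,90),(6,255,255),(260,225,285,260));b=cents(T,(0,150,90),(6,255,255),(310,260,350,290));print(a,b,tri(S,a[:2],T,b[:2]))
E
```

```text
lens [0.6059 0.2255 0.2603] gap 0.0014 top@z [0.6036 0.2258 0.268 ] side@z [0.6039 0.2071 0.268 ]
pintop [0.5735 0.1828 0.31  ] gap 0.0024 top@z [0.5744 0.1829 0.312 ] side@z [0.5717 0.1767 0.312 ]
collar [0.4637 0.2718 0.0666] gap 0.0029 top@z [0.4624 0.2718 0.065 ] side@z [0.4651 0.2746 0.065 ]
tip [0.5055 0.3872 0.0647] gap 0.0041 top@z [0.5034 0.3871 0.065 ] side@z [0.5075 0.3869 0.065 ]
hend [0.4356 0.1866 0.0704] gap 0.0027 top@z [0.4342 0.1865 0.07  ] side@z [0.4369 0.1873 0.07  ]
mouth [0.5336 0.0548 0.1518] gap 0.0006 top@z [0.5335 0.0545 0.15  ] side@z [0.5341 0.0575 0.15  ]
plate [0.5361 0.4034 0.0038] gap 0.0153 top@z [0.5282 0.403  0.006 ] side@z [0.5436 0.4009 0.006 ]
foot [0.7165 0.3858 0.011 ] gap 0.0127 top@z [0.722  0.3851 0.015 ] side@z [0.7083 0.3767 0.015 ]
cap [ 0.4279 -0.0155  0.16  ]
lidA [ 0.5476 -0.0345  0.144 ]
lidB [ 0.4807 -0.1129  0.144 ]
lidC [ 0.3725 -0.017   0.144 ]
lidD [0.4401 0.0614 0.144 ]
tin [0.6485 0.0251 0.08  ]
die [0.7643 0.2015 0.07  ]
(np.float64(271.05737704918033), np.float64(242.08196721311475), 122) (np.float64(327.2945205479452), np.float64(276.2054794520548), 146) (array([0.443 , 0.2141, 0.0662]), np.float64(0.0011989999884687826))
```

Call:
carry_out(targets=[{"x": 0.4, "y": -0.5, "z": 0.65, "yaw": 0.9, "hand": 1}, {"x": 0.8, "y": -1.0, "z": 1.3, "yaw": 1.8, "hand": 1}, {"x": 1.2, "y": -1.5, "z": 1.95, "yaw": 2.7, "hand": 1}, {"x": 1.6, "y": -2.0, "z": 2.6, "yaw": 3.6, "hand": 1}, {"x": 2.0, "y": -2.5, "z": 3.2, "yaw": 4.5, "hand": 1}])

```text
time_s: 0.62
tool_pos: [0.3424, 0.4939, 0.3717]
tcp_rot: [-0.097, 3.14, 0.0]
ft_force: [0.2, 0.5, 0.1]
gripper_width: 0.0859
grasp_force: 0.0
```

Call:
carry_out(targets=[{"x": 0.58, "y": -0.78, "yaw": 0.8}, {"x": 1.16, "y": -1.56, "yaw": 1.6}, {"x": 1.74, "y": -2.34, "yaw": 2.4}, {"x": 2.32, "y": -3.12, "yaw": 3.2}, {"x": 2.9, "y": -3.9, "yaw": 3.7}])

```text
invalid input
```

Call:
carry_out(targets=[{"x": 0.6, "y": -0.8}, {"x": 1.2, "y": -1.6}, {"x": 1.8, "y": -2.4}, {"x": 2.4, "y": -3.2}, {"x": 2.9, "y": -3.88}])

```text
invalid input
```

Call:
carry_out(targets=[{}, {}])

```text
invalid input
```

Call:
carry_out(targets=[{"x": 0.6, "y": -0.8, "z": 0, "yaw": 0.8, "hand": 1}, {"x": 1.2, "y": -1.6, "z": 0, "yaw": 1.6, "hand": 1}, {"x": 1.8, "y": -2.4, "z": 0, "yaw": 2.4, "hand": 1}, {"x": 2.4, "y": -3.2, "z": 0, "yaw": 3.2, "hand": 1}, {"x": 3.0, "y": -4.0, "z": 0, "yaw": 3.6, "hand": 1}])

```text
time_s: 1.03
tool_pos: [0.4626, 0.3332, 0.3703]
tcp_rot: [-0.681, 3.067, 0.0]
ft_force: [0.2, 0.2, -0.5]
gripper_width: 0.0855
grasp_force: 0.0
```

Call:
carry_out(targets=[{"x": 0.6, "y": -0.8, "z": 0, "yaw": 0, "hand": 1}, {"x": 1.2, "y": -1.6, "z": 0, "yaw": 0, "hand": 1}, {"x": 1.8, "y": -2.4, "z": 0, "yaw": 0, "hand": 1}, {"x": 2.4, "y": -3.2, "z": 0, "yaw": 0, "hand": 1}, {"x": 2.79, "y": -3.77, "z": 0, "yaw": 0, "hand": 1}])

```text
time_s: 1.45
tool_pos: [0.575, 0.1811, 0.3699]
tcp_rot: [0.672, -3.069, 0.001]
ft_force: [0.3, -0.4, -0.2]
gripper_width: 0.0858
grasp_force: 0.0
```

Call:
carry_out(targets=[{"x": 0, "y": 0, "z": 0, "yaw": 0, "hand": 0}, {"x": 0, "y": 0, "z": 0, "yaw": 0, "hand": 0}])

```text
time_s: 1.62
tool_pos: [0.574, 0.1829, 0.3697]
tcp_rot: [0.671, -3.068, -0.001]
ft_force: [-0.2, -0.0, -1.2]
gripper_width: 0.0638
grasp_force: 0.0
```

Call:
carry_out(targets=[{"x": 0, "y": 0, "z": -0.7, "yaw": 0, "hand": 0}, {"x": 0, "y": 0, "z": -1.4, "yaw": 0, "hand": 0}, {"x": 0, "y": 0, "z": -2.0, "yaw": 0, "hand": 0}, {"x": 0, "y": 0, "z": -2.0, "yaw": 0, "hand": 0}])

```text
time_s: 1.95
tool_pos: [0.5701, 0.1848, 0.2837]
tcp_rot: [0.676, -3.057, -0.001]
ft_force: [-1.0, 0.2, -1.4]
gripper_width: 0.0426
grasp_force: 0.0
```

Call:
carry_out(targets=[{"x": 0, "y": 0, "z": 0, "yaw": 0, "hand": -0.6}, {"x": 0, "y": 0, "z": 0, "yaw": 0, "hand": -0.8}, {"x": 0, "y": 0, "z": 0, "yaw": 0, "hand": -1}, {"x": 0, "y": 0, "z": 0, "yaw": 0, "hand": -1}, {"x": 0, "y": 0, "z": 0, "yaw": 0, "hand": -1}], squeeze=25)

```text
time_s: 2.37
tool_pos: [0.574, 0.1847, 0.2927]
tcp_rot: [-0.676, 3.065, 0.001]
ft_force: [-1.5, 1.5, 2.7]
gripper_width: 0.0149
grasp_force: 26.3
```

Call:
carry_out(targets=[{"x": -0.42, "y": 0.33, "z": 0, "yaw": 0, "hand": -1}, {"x": -0.82, "y": 0.7, "z": 0, "yaw": 0, "hand": -1}, {"x": -1.17, "y": 1.1, "z": 0, "yaw": 0, "hand": -1}, {"x": -1.5, "y": 1.54, "z": 0, "yaw": 0, "hand": -1}, {"x": -1.78, "y": 1.99, "z": 0, "yaw": 0, "hand": -1}])

```text
time_s: 2.78
tool_pos: [0.5027, 0.2631, 0.2926]
tcp_rot: [-0.672, 3.066, -0.004]
ft_force: [0.9, -3.5, 3.0]
gripper_width: 0.0153
grasp_force: 26.3
```

Call:
carry_out(targets=[{"x": -0.25, "y": 0.48, "z": 0, "yaw": 0, "hand": -1}, {"x": -0.45, "y": 0.98, "z": 0, "yaw": 0, "hand": -1}, {"x": -0.61, "y": 1.49, "z": 0, "yaw": 0, "hand": -1}, {"x": -0.73, "y": 2.01, "z": 0, "yaw": 0, "hand": -1}, {"x": -0.81, "y": 2.55, "z": 0, "yaw": 0, "hand": -1}])

```text
time_s: 3.2
tool_pos: [0.4703, 0.3658, 0.2926]
tcp_rot: [-0.673, 3.066, -0.002]
ft_force: [3.2, -3.2, 3.6]
gripper_width: 0.0148
grasp_force: 26.4
```

Call:
carry_out(targets=[{"x": -0.03, "y": 0.53, "z": 0, "yaw": 0, "hand": -1}, {"x": -0.01, "y": 1.07, "z": 0, "yaw": 0, "hand": -1}, {"x": -0.01, "y": 1.07, "z": 0, "yaw": 0, "hand": -1}, {"x": -0.01, "y": 1.07, "z": 0, "yaw": 0, "hand": -1}])

```text
time_s: 3.53
tool_pos: [0.4702, 0.4097, 0.2925]
tcp_rot: [-0.677, 3.064, 0.003]
ft_force: [-0.4, 0.9, 4.8]
gripper_width: 0.0151
grasp_force: 26.6
```

Call:
carry_out(targets=[{"x": 0, "y": 0, "z": 0, "yaw": 0, "hand": -0.2}, {"x": 0, "y": 0, "z": 0, "yaw": 0, "hand": -0.1}, {"x": 0, "y": 0, "z": 0.7, "yaw": 0, "hand": 0}, {"x": 0, "y": 0, "z": 1.5, "yaw": 0, "hand": 0}, {"x": 0, "y": 0, "z": 2.0, "yaw": 0, "hand": 0}])

```text
time_s: 3.95
tool_pos: [0.4698, 0.4075, 0.3724]
tcp_rot: [-0.674, 3.068, 0.0]
ft_force: [-0.3, -0.2, 1.9]
gripper_width: 0.0427
grasp_force: 0.0
```

Call:
carry_out(targets=[{"x": -0.14, "y": -0.98, "z": 0, "yaw": 1.1, "hand": 0}, {"x": -0.28, "y": -1.96, "z": 0, "yaw": 2.2, "hand": 0}, {"x": -0.42, "y": -2.94, "z": 0, "yaw": 3.3, "hand": 0}, {"x": -0.56, "y": -3.92, "z": 0, "yaw": 4.4, "hand": 0}, {"x": -0.68, "y": -4.9, "z": 0, "yaw": 5.5, "hand": 0}])

```text
time_s: 4.37
tool_pos: [0.4413, 0.2103, 0.3695]
tcp_rot: [1.525, -2.745, 0.0]
ft_force: [1.1, -0.3, -0.0]
gripper_width: 0.0424
grasp_force: 0.0
```

Call:
carry_out(targets=[{"x": 0, "y": 0, "z": -0.9, "yaw": 1.1, "hand": 0}, {"x": 0, "y": 0, "z": -1.8, "yaw": 2.1, "hand": 0}, {"x": 0, "y": 0, "z": -2.7, "yaw": 2.1, "hand": 0}, {"x": 0, "y": 0, "z": -3.6, "yaw": 2.1, "hand": 0}, {"x": 0, "y": 0, "z": -4.5, "yaw": 2.1, "hand": 0}])

```text
time_s: 4.78
tool_pos: [0.4417, 0.2115, 0.1882]
tcp_rot: [1.808, -2.568, 0.0]
ft_force: [0.1, 0.6, 0.4]
gripper_width: 0.0428
grasp_force: 0.0
```

```bash
python3 - <<'E'
from h import *
np.set_printoptions(precision=4,suppress=True)
T=snap('top','top1.png')
st=env.state();R=cv2.Rodrigues(st['tcp_rot'])[0];print(st['tool_pos'],np.degrees(np.arctan2(R[1,1],R[0,1])),st['gripper_width'])
a=T['image'][160:310,200:420,::-1]; cv2.imwrite('pics/tc1.png',cv2.resize(a,None,fx=3.5,fy=3.5,interpolation=cv2.INTER_CUBIC))
E
```

```text
[0.4372 0.21   0.1795] 160.29657436768755 0.04235095549867497
```

View pics/tc1.png

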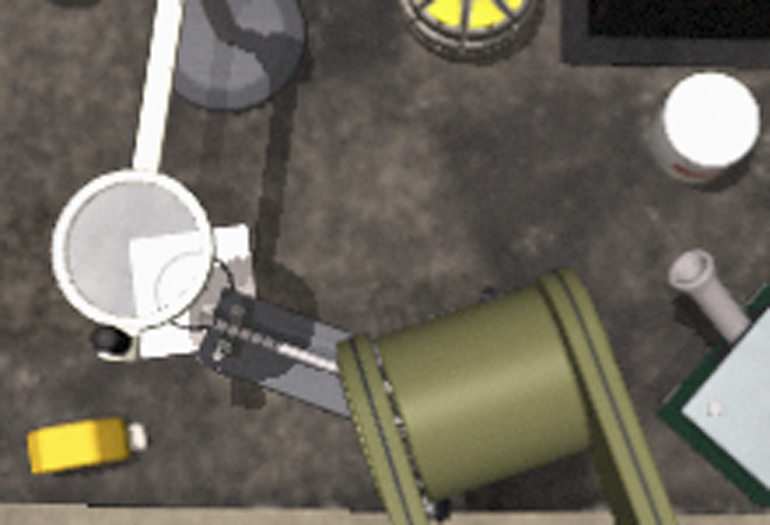

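The lens ring centre now shows at crop (134,250), the pin at (112,340), with the plate partly seen below.

Call:
carry_out(targets=[{"x": 0, "y": 0, "z": 0, "yaw": 0, "hand": 0}, {"x": 0, "y": 0, "z": 0, "yaw": 0, "hand": 0}])

```text
time_s: 5.0
tool_pos: [0.4425, 0.2124, 0.191]
tcp_rot: [1.809, -2.568, 0.0]
ft_force: [0.0, -0.6, 1.0]
gripper_width: 0.0427
grasp_force: 0.0
```

```bash
python3 - <<'E'
from h import *
T=snap('top')
print(onz(T,200+134/3.5-.36,160+250/3.5-.36,.268),onz(T,200+112/3.5-.36,160+334/3.5-.36,.312))
st=env.state();print(st['tool_pos'])
E
```

```text
[0.52551038 0.40351008 0.268     ] [0.47353059 0.40573586 0.312     ]
[0.44358984 0.21285036 0.19276824]
```

Call:
carry_out(targets=[{"x": 0, "y": 0.02, "z": -0.9, "yaw": 0, "hand": 0}, {"x": 0, "y": 0.02, "z": -1.8, "yaw": 0, "hand": 0}, {"x": 0, "y": 0.02, "z": -2.6, "yaw": 0, "hand": 0}, {"x": 0, "y": 0.02, "z": -3.35, "yaw": 0, "hand": 0}, {"x": 0, "y": 0.02, "z": -3.35, "yaw": 0, "hand": 0}])

```text
time_s: 5.47
tool_pos: [0.4402, 0.2127, 0.0532]
tcp_rot: [1.807, -2.562, -0.003]
ft_force: [-0.6, -1.7, -0.7]
gripper_width: 0.0427
grasp_force: 0.0
```

Call:
carry_out(targets=[{"x": 0, "y": 0, "z": 0, "yaw": 0, "hand": -0.6}, {"x": 0, "y": 0, "z": 0, "yaw": 0, "hand": -0.8}, {"x": 0, "y": 0, "z": 0, "yaw": 0, "hand": -1}, {"x": 0, "y": 0, "z": 0, "yaw": 0, "hand": -1}, {"x": 0, "y": 0, "z": 0, "yaw": 0, "hand": -1}], squeeze=30)

```text
time_s: 5.88
tool_pos: [0.4452, 0.2146, 0.0597]
tcp_rot: [-1.806, 2.562, -0.003]
ft_force: [0.4, 0.8, 6.0]
gripper_width: 0.0133
grasp_force: 33.9
```

Call:
carry_out(targets=[{"x": 0, "y": 0, "z": 0.4, "yaw": 0, "hand": -1}, {"x": 0, "y": 0, "z": 1.0, "yaw": 0, "hand": -1}, {"x": 0, "y": 0, "z": 1.8, "yaw": 0, "hand": -1}, {"x": 0, "y": 0, "z": 2.6, "yaw": 0, "hand": -1}, {"x": 0, "y": 0, "z": 3.2, "yaw": 0, "hand": -1}])

```text
time_s: 6.3
tool_pos: [0.4429, 0.2137, 0.1876]
tcp_rot: [-1.809, 2.565, -0.001]
ft_force: [0.4, 0.3, -1.9]
gripper_width: 0.0132
grasp_force: 32.8
```

Call:
carry_out(targets=[{"x": 0, "y": -0.8, "z": 0, "yaw": 0, "hand": -1}, {"x": 0, "y": -1.6, "z": 0, "yaw": 0, "hand": -1}, {"x": 0, "y": -1.6, "z": 0, "yaw": 0, "hand": -1}])

```text
time_s: 6.55
tool_pos: [0.4425, 0.1463, 0.1855]
tcp_rot: [-1.807, 2.57, -0.004]
ft_force: [-0.7, -0.6, -1.2]
gripper_width: 0.0135
grasp_force: 32.8
```

```bash
python3 - <<'E'
from h import *
np.set_printoptions(precision=4,suppress=True)
S=snap('side','side2.png');T=snap('top','top2.png')
st=env.state();print(st['tool_pos'],st['q'],st['gripper_width'],st['grasp_force'])
a=S['image'][120:270,230:400,::-1]; b=T['image'][160:310,250:420,::-1]
cv2.imwrite('pics/st2.png',np.hstack([cv2.resize(q,(400,353),interpolation=cv2.INTER_CUBIC) for q in(a,b)]))
E
```

```text
[0.4423 0.1488 0.1848] [ 0.2094 -0.2535  2.1073  0.0002  1.2872 -2.5877] 0.013331878774997207 32.80192852020264
```

View pics/st2.png

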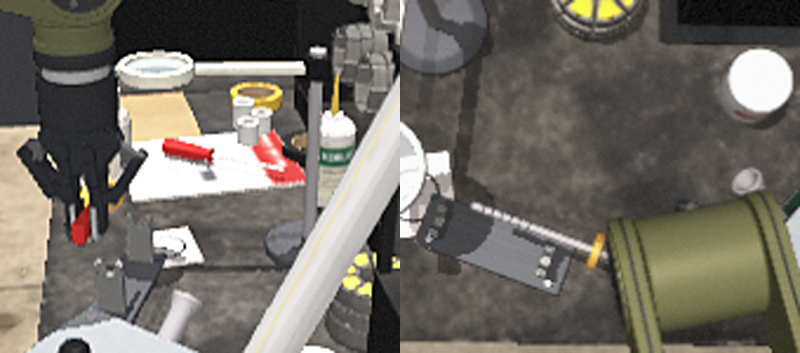

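The side crop shows the rod held with the red handle below the fingers; the top crop shows the tip at (475,206) and the collar at (597,250). I'll check the tilt against a level prediction.

```bash
python3 - <<'E'
from h import *
np.set_printoptions(precision=4,suppress=True)
S=snap('side');T=snap('top')
st=env.state();p=st['tool_pos'];R=cv2.Rodrigues(st['tcp_rot'])[0];yaw=np.arctan2(R[1,1],R[0,1])-np.pi/2
d=np.array([np.cos(yaw),np.sin(yaw),0]);g=p+[0,0,.008];print(np.degrees(yaw))
for t in(0,10,20,30,40):
    c,s=np.cos(np.radians(t)),np.sin(np.radians(t)); dd=d*c-np.array([0,0,s])
    print(t,proj(T,g+.186*dd),proj(T,g+.063*dd),proj(S,g+.063*dd),proj(S,g-.033*dd))
print(onz(T,375,175,.0),onz(T,375,110,.0))
E
```

```text
70.37911934238824
0 [278.9359 245.4113] [331.4328 265.1233] [275.8243 200.4086] [261.9984 218.6376]
10 [281.1933 247.1739] [331.6387 265.5166] [275.9453 204.432 ] [261.8941 216.3577]
20 [285.5034 249.629 ] [332.6376 266.1898] [275.8124 208.6442] [261.9515 213.9315]
30 [291.587  252.6562] [334.3764 267.1151] [275.4305 212.9399] [262.1695 211.4403]
40 [299.1725 256.1419] [336.7861 268.2595] [274.8095 217.213 ] [262.5407 208.9678]
[0.7187 0.0848 0.    ] [0.9086 0.0826 0.    ]
```

Call:
carry_out(targets=[{"x": 0, "y": 0, "z": 0.4, "yaw": -1.1, "hand": -1}, {"x": 0, "y": 0, "z": 0.8, "yaw": -2.2, "hand": -1}, {"x": 0, "y": 0, "z": 1.2, "yaw": -3.3, "hand": -1}, {"x": 0, "y": 0, "z": 1.6, "yaw": -4.4, "hand": -1}, {"x": 0, "y": 0, "z": 2.0, "yaw": -5.5, "hand": -1}])

```text
time_s: 7.17
tool_pos: [0.4421, 0.1506, 0.2648]
tcp_rot: [1.0, -2.977, -0.001]
ft_force: [0.1, 0.7, -1.7]
gripper_width: 0.0137
grasp_force: 32.9
```

Call:
carry_out(targets=[{"x": 0, "y": 0, "z": 0, "yaw": -1.15, "hand": -1}, {"x": 0, "y": 0, "z": 0, "yaw": -2.3, "hand": -1}, {"x": 0, "y": 0, "z": 0, "yaw": -3.45, "hand": -1}, {"x": 0, "y": 0, "z": 0, "yaw": -4.6, "hand": -1}, {"x": 0, "y": 0, "z": 0, "yaw": -5.7, "hand": -1}])

```text
time_s: 7.58
tool_pos: [0.4421, 0.1506, 0.2641]
tcp_rot: [0.081, -3.14, -0.0]
ft_force: [-0.6, -0.4, -2.2]
gripper_width: 0.0136
grasp_force: 32.8
```

Call:
carry_out(targets=[{"x": 0, "y": 0, "z": 0, "yaw": -1.15, "hand": -1}, {"x": 0, "y": 0, "z": 0, "yaw": -2.3, "hand": -1}, {"x": 0, "y": 0, "z": 0, "yaw": -3.45, "hand": -1}, {"x": 0, "y": 0, "z": 0, "yaw": -4.6, "hand": -1}, {"x": 0, "y": 0, "z": 0, "yaw": -5.7, "hand": -1}])

```text
time_s: 8.0
tool_pos: [0.4421, 0.1507, 0.264]
tcp_rot: [-0.846, -3.024, -0.0]
ft_force: [0.2, 0.4, -0.2]
gripper_width: 0.0134
grasp_force: 32.8
```

Call:
carry_out(targets=[{"x": 0.4, "y": 0.13, "z": 0, "yaw": -1.15, "hand": -1}, {"x": 0.8, "y": 0.26, "z": 0, "yaw": -2.3, "hand": -1}, {"x": 1.2, "y": 0.4, "z": 0, "yaw": -3.45, "hand": -1}, {"x": 1.6, "y": 0.53, "z": 0, "yaw": -4.6, "hand": -1}, {"x": 2.0, "y": 0.66, "z": 0, "yaw": -5.7, "hand": -1}])

```text
time_s: 8.42
tool_pos: [0.5229, 0.1775, 0.2639]
tcp_rot: [-1.698, -2.642, 0.0]
ft_force: [-0.0, -1.0, -1.0]
gripper_width: 0.0135
grasp_force: 32.9
```

Call:
carry_out(targets=[{"x": 0.4, "y": 0.13, "z": 0, "yaw": -1.15, "hand": -1}, {"x": 0.8, "y": 0.26, "z": 0, "yaw": -2.3, "hand": -1}, {"x": 1.2, "y": 0.4, "z": 0, "yaw": -3.45, "hand": -1}, {"x": 1.6, "y": 0.53, "z": 0, "yaw": -4.6, "hand": -1}, {"x": 2.0, "y": 0.66, "z": 0, "yaw": -5.7, "hand": -1}])

```text
time_s: 8.83
tool_pos: [0.6029, 0.2041, 0.2636]
tcp_rot: [-2.4, -2.026, 0.001]
ft_force: [-0.4, 1.3, -1.4]
gripper_width: 0.0137
grasp_force: 32.9
```

Call:
carry_out(targets=[{"x": 0.4, "y": 0.13, "z": 0, "yaw": -1.15, "hand": -1}, {"x": 0.8, "y": 0.26, "z": 0, "yaw": -2.3, "hand": -1}, {"x": 1.2, "y": 0.4, "z": 0, "yaw": -3.45, "hand": -1}, {"x": 1.6, "y": 0.53, "z": 0, "yaw": -4.6, "hand": -1}, {"x": 2.0, "y": 0.66, "z": 0, "yaw": -5.3, "hand": -1}])

```text
time_s: 9.25
tool_pos: [0.6829, 0.2307, 0.2634]
tcp_rot: [-2.863, -1.292, 0.001]
ft_force: [0.3, -0.1, -1.2]
gripper_width: 0.0133
grasp_force: 32.8
```

Call:
carry_out(targets=[{"x": 0, "y": 0, "z": 0, "yaw": 0, "hand": -1}, {"x": 0, "y": 0, "z": 0, "yaw": 0, "hand": -1}, {"x": 0, "y": 0, "z": 0, "yaw": 0, "hand": -1}])

```text
time_s: 9.5
tool_pos: [0.6818, 0.2295, 0.2636]
tcp_rot: [-2.859, -1.3, 0.002]
ft_force: [0.2, -0.2, -1.2]
gripper_width: 0.0134
grasp_force: 32.8
```

```bash
cat >> h.py <<'E'
def pose():
    st=env.state();p=st['tool_pos'];R=cv2.Rodrigues(st['tcp_rot'])[0]
    return p,np.degrees(np.arctan2(R[1,1],R[0,1]))-90,st
M=np.array([.5335,.0555])
def uw(p,h=48.7):
    e=np.array([np.cos(np.radians(h)),np.sin(np.radians(h))]);n=np.array([-e[1],e[0]]);d=p[:2]-M;return d@e,d@n
E
python3 - <<'E'
from h import *
np.set_printoptions(precision=4,suppress=True)
S=snap('side','side3.png');T=snap('top','top3.png')
p,y,st=pose();print(p,y,st['q'],uw(p),st['grasp_force'])
b=T['image'][140:310,290:480,::-1];a=S['image'][120:270,230:400,::-1]
cv2.imwrite('pics/st3.png',np.hstack([cv2.resize(q,(400,355),interpolation=cv2.INTER_CUBIC) for q in(a,b)]))
for t in(0,10,20):
    r=np.radians(y);c,s=np.cos(np.radians(t)),np.sin(np.radians(t)); dd=np.array([np.cos(r)*c,np.sin(r)*c,-s]);g=p+[0,0,.008]
    print(t,[((proj(T,g+k*dd)-[290,140])*[400/190,355/170]+[400,0]) for k in(.186,.063)],[(proj(S,g+k*dd)-[230,120])*[400/170,355/150] for k in (.186,.063)])
E
```

```text
[0.6817 0.2291 0.2643] -131.1438585340351 [0.2496 0.2615 1.4559 0.0001 1.4248 0.9676] (np.float64(0.22821632560034333), np.float64(0.003247303536999452)) 32.80443727970123
0 [array([614.4431, 160.7622]), array([520.1529,  79.0746])] [array([208.0609, 165.2194]), array([276.9708, 122.9916])]
10 [array([606.7395, 163.896 ]), array([518.6147,  81.0997])] [array([210.0231, 195.4241]), array([277.162 , 132.5859])]
20 [array([595.669 , 163.1836]), array([515.7407,  81.7926])] [array([215.2017, 221.254 ]), array([278.2971, 141.1667])]
```

View pics/st3.png

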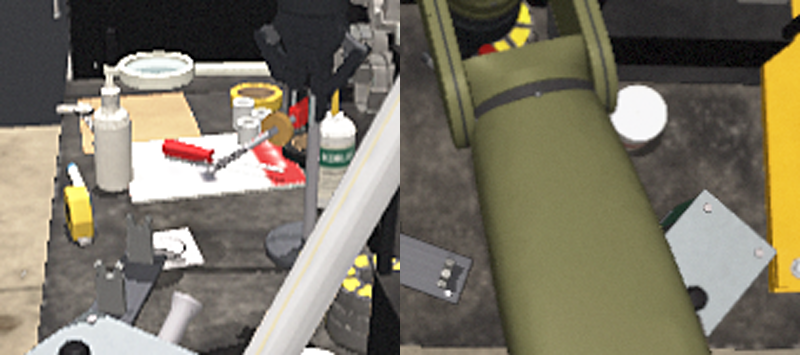

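The side crop shows the rod near level with its tip at (208,174) and collar at (279,125); the forearm blocks the top view. To pitch the rod, I'll hook its shaft under the tube's mouth and raise the handle.

Call:
carry_out(targets=[{"x": 0.06, "y": -0.05, "z": -0.8, "yaw": 0, "hand": -1}, {"x": 0.06, "y": -0.05, "z": -1.6, "yaw": 0, "hand": -1}, {"x": 0.06, "y": -0.05, "z": -2.4, "yaw": 0, "hand": -1}, {"x": 0.06, "y": -0.05, "z": -3.2, "yaw": 0, "hand": -1}, {"x": 0.06, "y": -0.05, "z": -3.85, "yaw": 0, "hand": -1}], squeeze=20)

```text
time_s: 10.02
tool_pos: [0.6833, 0.2265, 0.108]
tcp_rot: [-2.86, -1.298, 0.003]
ft_force: [-0.7, -0.3, -1.4]
gripper_width: 0.0138
grasp_force: 32.8
```

Call:
carry_out(targets=[{"x": 0, "y": 0, "z": 0, "yaw": 0, "hand": -1}, {"x": -0.27, "y": -0.31, "z": 0, "yaw": 0, "hand": -1}, {"x": -0.55, "y": -0.63, "z": 0, "yaw": 0, "hand": -1}, {"x": -0.82, "y": -0.94, "z": 0, "yaw": 0, "hand": -1}, {"x": -0.82, "y": -0.94, "z": 0, "yaw": 0, "hand": -1}])

```text
time_s: 10.43
tool_pos: [0.6512, 0.1877, 0.1126]
tcp_rot: [2.861, 1.296, 0.001]
ft_force: [0.6, 0.5, -2.7]
gripper_width: 0.0133
grasp_force: 32.8
```

```bash
python3 - <<'E'
from h import *
np.set_printoptions(precision=4,suppress=True)
S=snap('side','side4.png')
p,y,st=pose();print(p,y,uw(p),st['grasp_force'],st['ft_force'])
a=S['image'][165:285,255:385,::-1];cv2.imwrite('pics/s4.png',cv2.resize(a,None,fx=5,fy=5,interpolation=cv2.INTER_CUBIC))
for t in(0,5,10):
    r=np.radians(y);c,s=np.cos(np.radians(t)),np.sin(np.radians(t)); dd=np.array([np.cos(r)*c,np.sin(r)*c,-s]);g=p+[0,0,.008]
    print(t,[(proj(S,g+k*dd)-[255,165])*5 for k in (.186,.063)])
print((proj(S,[*M,.15])-[255,165])*5)
E
```

```text
[0.6522 0.1887 0.1127] -131.26860256216355 (np.float64(0.17839114114026694), np.float64(-0.0012887380445267133)) 32.7948921918869 [ 0.6713  0.4701 -1.4397]
0 [array([263.1441, 470.1619]), array([410.7254, 350.6454])]
5 [array([264.7876, 498.8077]), array([410.8173, 359.8162])]
10 [array([268.2277, 525.1601]), array([411.4249, 368.4405])]
[269.5209 406.8513]
```

View pics/s4.png

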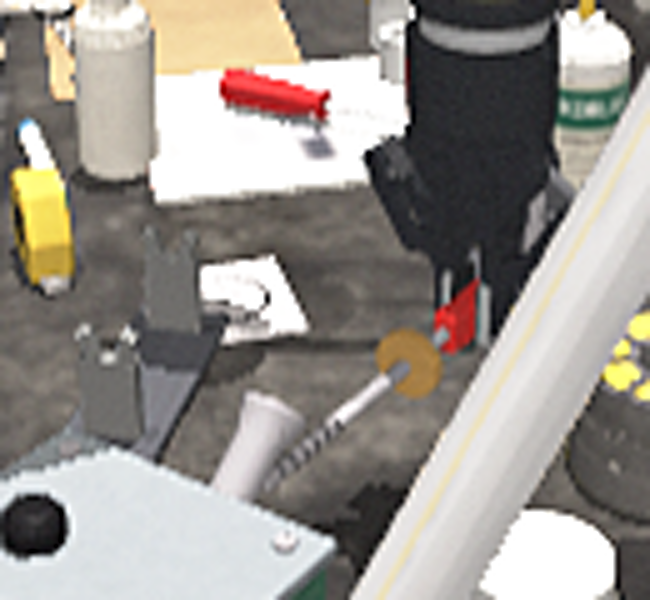

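The picture shows the rod level, its tip at (268,487), just below the tube mouth at (272,412). Next I'll raise the handle along the arc.

Call:
carry_out(targets=[{"x": -0.03, "y": -0.02, "z": 0.4, "yaw": 0, "hand": -1}, {"x": -0.06, "y": -0.05, "z": 0.85, "yaw": 0, "hand": -1}, {"x": -0.1, "y": -0.1, "z": 1.25, "yaw": 0, "hand": -1}, {"x": -0.25, "y": -0.28, "z": 1.7, "yaw": 0, "hand": -1}, {"x": -0.42, "y": -0.46, "z": 2.15, "yaw": 0, "hand": -1}], squeeze=20)

```text
time_s: 10.9
tool_pos: [0.6366, 0.1721, 0.1999]
tcp_rot: [-2.86, -1.298, -0.008]
ft_force: [2.3, 2.2, -0.7]
gripper_width: 0.0134
grasp_force: 33.0
```

Call:
carry_out(targets=[{"x": -0.12, "y": -0.13, "z": 0.24, "yaw": 0, "hand": -1}, {"x": -0.24, "y": -0.27, "z": 0.48, "yaw": 0, "hand": -1}, {"x": -0.36, "y": -0.4, "z": 0.72, "yaw": 0, "hand": -1}, {"x": -0.36, "y": -0.4, "z": 0.72, "yaw": 0, "hand": -1}])

```text
time_s: 11.23
tool_pos: [0.6211, 0.1542, 0.2279]
tcp_rot: [2.861, 1.296, 0.004]
ft_force: [0.8, -0.3, -0.8]
gripper_width: 0.0132
grasp_force: 34.2
```

```bash
python3 - <<'E'
from h import *
np.set_printoptions(precision=4,suppress=True)
S=snap('side','side5.png')
p,y,st=pose();print(p,y,uw(p),st['grasp_force'],st['ft_force'],st['torque'])
a=S['image'][165:285,255:385,::-1];cv2.imwrite('pics/s5.png',cv2.resize(a,None,fx=5,fy=5,interpolation=cv2.INTER_CUBIC))
for t in(20,30,40,50):
    r=np.radians(y);c,s=np.cos(np.radians(t)),np.sin(np.radians(t)); dd=np.array([np.cos(r)*c,np.sin(r)*c,-s]);g=p+[0,0,.008]
    print(t,[(proj(S,g+k*dd)-[255,165])*5 for k in (.186,.063)])
E
```

```text
[0.6208 0.1542 0.2265] -131.24601890505002 (np.float64(0.13176066510214268), np.float64(-0.0003984120073020625)) 34.14916455745697 [-0.2525 -0.1041 -1.7618] [ 0.0736 -0.032   0.0042]
20 [array([209.4006, 412.5315]), array([361.7985, 219.7117])]
30 [array([230.9657, 454.4058]), array([367.3141, 234.8143])]
40 [array([257.742 , 483.4946]), array([374.707 , 246.4452])]
50 [array([288.3257, 499.8707]), array([383.6858, 254.3302])]
```

View pics/s5.png

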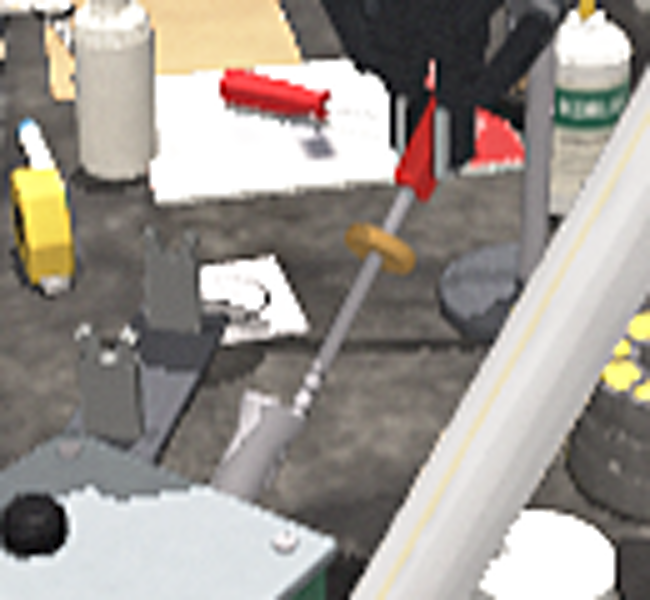

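The rod now lies parallel to the tube, about 40° down (collar (380,248), shaft passing (300,408)). I'll pull it back, shift it onto the tube axis and start inserting.

Call:
carry_out(targets=[{"x": 0.25, "y": 0.29, "z": 0.32, "yaw": 0, "hand": -1}, {"x": 0.51, "y": 0.58, "z": 0.64, "yaw": 0, "hand": -1}, {"x": 0.76, "y": 0.86, "z": 0.96, "yaw": 0, "hand": -1}, {"x": 0.65, "y": 0.74, "z": 1.15, "yaw": 0, "hand": -1}, {"x": 0.55, "y": 0.62, "z": 1.35, "yaw": 0, "hand": -1}], squeeze=20)

```text
time_s: 11.7
tool_pos: [0.6423, 0.1796, 0.278]
tcp_rot: [-2.861, -1.299, 0.006]
ft_force: [-0.3, -0.9, -0.9]
gripper_width: 0.0134
grasp_force: 34.2
```

Call:
carry_out(targets=[{"x": 0, "y": 0, "z": 0, "yaw": 0, "hand": -1}, {"x": 0, "y": 0, "z": 0, "yaw": 0, "hand": -1}])

```text
time_s: 11.87
tool_pos: [0.6423, 0.1788, 0.2788]
tcp_rot: [2.862, 1.296, -0.001]
ft_force: [0.4, -0.4, -1.5]
gripper_width: 0.0134
grasp_force: 34.2
```

```bash
cat >> h.py <<'E'
def ab(p):
    u,w=uw(p);z=p[2]+.008-.15;c,s=np.cos(np.radians(40)),np.sin(np.radians(40));return u*c+z*s,-u*s+z*c,w
def overlay(S,p,y,t,gx=.063):
    r=np.radians(y);c,s=np.cos(np.radians(t)),np.sin(np.radians(t)); dd=np.array([np.cos(r)*c,np.sin(r)*c,-s]);g=p+[0,0,.008]
    return np.array([proj(S,g+k*dd) for k in (gx+.12,gx+.06,gx)])
def collar(S,box):
    h=cv2.cvtColor(S['image'],cv2.COLOR_RGB2HSV);m=cv2.inRange(h,(12,120,80),(24,255,255));x0,y0,x1,y1=box
    ys,xs=np.nonzero(m[y0:y1,x0:x1]);return xs.mean()+x0,ys.mean()+y0,len(xs)
E
python3 - <<'E'
from h import *
np.set_printoptions(precision=4,suppress=True)
S=snap('side','side6.png')
p,y,st=pose();print(p,y,ab(p),st['grasp_force'],st['ft_force'])
for t in(35,40,45): print(t,overlay(S,p,y,t).round(1).tolist())
print(collar(S,(315,180,350,235)),proj(S,[*M,.15]))
# shaft: bright-vs-background profile rows between collar and tip
g=cv2.cvtColor(S['image'],cv2.COLOR_RGB2GRAY).astype(int)
for v in(215,225,235,240,245): print(v,g[v,300:345].tolist())
E
```

```text
[0.6422 0.1789 0.2783] -131.26399383230395 (np.float64(0.21354336431278187), np.float64(-0.0013224087916103022), np.float64(-0.00017194181871481307)) 34.186418652534485 [ 0.1298  1.1262 -1.6189]
35 [[312.6, 231.6], [325.1, 209.3], [337.0, 188.1]]
40 [[315.2, 234.5], [326.7, 211.5], [337.7, 189.3]]
45 [[318.0, 236.9], [328.4, 213.3], [338.6, 190.3]]
(np.float64(338.6619718309859), np.float64(189.59154929577466), 71) [308.9042 246.3703]
215 [112, 108, 99, 93, 85, 88, 83, 76, 74, 74, 78, 76, 81, 81, 85, 88, 89, 93, 93, 93, 93, 99, 89, 103, 243, 229, 197, 65, 99, 101, 103, 104, 113, 111, 114, 112, 112, 115, 110, 117, 121, 121, 125, 124, 112]
225 [86, 255, 255, 254, 255, 255, 255, 255, 43, 255, 255, 255, 255, 255, 138, 66, 81, 77, 120, 255, 249, 164, 43, 81, 87, 90, 100, 97, 91, 84, 85, 79, 74, 82, 81, 81, 81, 79, 80, 83, 82, 84, 81, 50, 106]
235 [75, 77, 68, 71, 70, 63, 56, 64, 95, 96, 92, 88, 85, 78, 174, 202, 190, 87, 75, 81, 81, 86, 86, 86, 87, 90, 90, 93, 95, 98, 91, 85, 88, 89, 85, 85, 83, 86, 93, 120, 115, 85, 87, 89, 89]
240 [65, 64, 86, 84, 112, 112, 126, 127, 125, 126, 125, 121, 120, 116, 121, 119, 120, 123, 129, 134, 132, 138, 127, 121, 120, 122, 126, 127, 122, 125, 133, 130, 126, 118, 115, 109, 108, 110, 106, 105, 106, 107, 107, 105, 102]
245 [108, 116, 111, 161, 145, 157, 168, 175, 178, 160, 154, 125, 115, 130, 128, 126, 117, 111, 106, 118, 113, 117, 119, 119, 125, 134, 136, 134, 131, 123, 121, 122, 117, 116, 120, 128, 127, 113, 118, 123, 122, 114, 111, 113, 115]
```

Call:
carry_out(targets=[{"x": -0.21, "y": -0.24, "z": -0.25, "yaw": 0, "hand": -1}, {"x": -0.43, "y": -0.49, "z": -0.51, "yaw": 0, "hand": -1}, {"x": -0.64, "y": -0.73, "z": -0.77, "yaw": 0, "hand": -1}, {"x": -0.64, "y": -0.73, "z": -0.77, "yaw": 0, "hand": -1}])

```text
time_s: 12.25
tool_pos: [0.6143, 0.1486, 0.2442]
tcp_rot: [-2.861, -1.295, 0.011]
ft_force: [0.6, 0.6, -1.9]
gripper_width: 0.0136
grasp_force: 34.1
```

```bash
python3 - <<'E'
from h import *
np.set_printoptions(precision=4,suppress=True)
S=snap('side','side7.png')
p,y,st=pose();print(p,y,ab(p),st['grasp_force'],st['ft_force'],st['torque'])
for t in(35,40,45): print(t,overlay(S,p,y,t,.065).round(1).tolist())
print(collar(S,(300,190,350,245)))
E
```

```text
[0.6155 0.1495 0.2457] -131.29537267346066 (np.float64(0.16218675276787398), np.float64(-0.0007379812153491122), np.float64(0.0004287021397070337)) 34.14349615573883 [ 0.8538  0.2005 -1.6313] [ 0.0703  0.0078 -0.0146]
35 [[301.5, 252.9], [314.4, 229.7], [326.8, 207.7]]
40 [[304.3, 255.6], [316.2, 231.8], [327.6, 208.8]]
45 [[307.4, 257.7], [318.1, 233.4], [328.5, 209.8]]
(np.float64(327.88157894736844), np.float64(209.01315789473685), 76)
```

Call:
carry_out(targets=[{"x": -0.2, "y": -0.22, "z": -0.25, "yaw": 0, "hand": -1}, {"x": -0.4, "y": -0.45, "z": -0.5, "yaw": 0, "hand": -1}, {"x": -0.6, "y": -0.68, "z": -0.76, "yaw": 0, "hand": -1}, {"x": -0.8, "y": -0.91, "z": -1.02, "yaw": 0, "hand": -1}, {"x": -0.97, "y": -1.1, "z": -1.23, "yaw": 0, "hand": -1}])

```text
time_s: 12.72
tool_pos: [0.5783, 0.1062, 0.1988]
tcp_rot: [-2.861, -1.297, -0.0]
ft_force: [0.1, -0.1, -1.5]
gripper_width: 0.0133
grasp_force: 34.2
```

Call:
carry_out(targets=[{"x": 0, "y": 0, "z": 0, "yaw": 0, "hand": -1}, {"x": 0, "y": 0, "z": 0, "yaw": 0, "hand": -1}])

```text
time_s: 12.88
tool_pos: [0.5786, 0.1065, 0.1992]
tcp_rot: [-2.861, -1.296, -0.0]
ft_force: [1.1, -0.0, -1.2]
gripper_width: 0.0132
grasp_force: 34.1
```

```bash
python3 - <<'E'
from h import *
np.set_printoptions(precision=4,suppress=True)
S=snap('side','side8.png')
p,y,st=pose();print(p,y,ab(p),st['grasp_force'],st['ft_force'],st['torque'])
for t in(35,40,45): print(t,overlay(S,p,y,t,.065).round(1).tolist())
print(collar(S,(290,190,350,255)))
E
```

```text
[0.5792 0.1068 0.2   ] -131.22869786462914 (np.float64(0.08989408620928527), np.float64(0.00024410909874679476), np.float64(-0.0004693991995025071)) 34.12978112697601 [-0.3693  0.6509 -1.2984] [ 0.047  -0.0551  0.0327]
35 [[286.4, 283.3], [300.1, 258.8], [313.0, 235.5]]
40 [[289.6, 285.6], [302.0, 260.6], [314.0, 236.5]]
45 [[292.9, 287.2], [304.1, 261.9], [315.0, 237.4]]
(np.float64(314.84057971014494), np.float64(236.3913043478261), 69)
```

Call:
carry_out(targets=[{"x": -0.1, "y": -0.11, "z": -0.13, "yaw": 0, "hand": -1}, {"x": -0.19, "y": -0.22, "z": -0.25, "yaw": 0, "hand": -1}, {"x": -0.29, "y": -0.33, "z": -0.37, "yaw": 0, "hand": -1}, {"x": -0.36, "y": -0.41, "z": -0.46, "yaw": 0, "hand": -1}, {"x": -0.36, "y": -0.41, "z": -0.46, "yaw": 0, "hand": -1}])

```text
time_s: 13.35
tool_pos: [0.5683, 0.094, 0.1871]
tcp_rot: [-2.858, -1.294, -0.027]
ft_force: [5.1, 14.4, 12.2]
gripper_width: 0.0132
grasp_force: 36.0
```

```bash
python3 - <<'E'
from h import *
np.set_printoptions(precision=4,suppress=True)
S=snap('side','side9.png')
p,y,st=pose();print(p,y,ab(p),st['grasp_force'],st['ft_force'],st['torque'])
for t in(35,40,45): print(t,overlay(S,p,y,t,.065).round(1).tolist())
print(collar(S,(290,190,350,265)),proj(S,[*M,.15]))
E
```

```text
[0.5683 0.094  0.187 ] -131.28630208756235 (np.float64(0.06872047863040778), np.float64(0.0010737393175796958), np.float64(-0.000736282637659999)) 36.0153329372406 [ 3.7007 13.5879 12.3452] [ 2.3975 -0.5504 -0.1675]
35 [[281.7, 292.4], [295.6, 267.5], [308.8, 243.8]]
40 [[285.0, 294.5], [297.6, 269.2], [309.7, 244.8]]
45 [[288.4, 296.0], [299.7, 270.5], [310.8, 245.6]]
(np.float64(311.53333333333336), np.float64(243.95555555555555), 45) [308.9042 246.3703]
```

Call:
carry_out(targets=[{"x": -0.06, "y": -0.04, "z": -0.06, "yaw": 0, "hand": -1}, {"x": -0.06, "y": -0.04, "z": -0.06, "yaw": 0, "hand": -1}, {"x": -0.06, "y": -0.04, "z": -0.06, "yaw": 0, "hand": -1}, {"x": -0.06, "y": -0.04, "z": -0.06, "yaw": 0, "hand": -1}, {"x": -0.06, "y": -0.04, "z": -0.06, "yaw": 0, "hand": -1}])

```text
time_s: 13.82
tool_pos: [0.5682, 0.094, 0.1872]
tcp_rot: [-2.858, -1.295, -0.038]
ft_force: [8.0, 19.3, 16.4]
gripper_width: 0.0132
grasp_force: 36.6
```

```bash
python3 - <<'E'
from h import *
np.set_printoptions(precision=4,suppress=True)
S=snap('side','side10.png')
p,y,st=pose();print(p,y,ab(p),st['grasp_force'],st['ft_force'],st['torque'])
print(collar(S,(290,190,350,265)),proj(S,[*M,.15]))
a=S['image'][200:290,265:365,::-1];cv2.imwrite('pics/s10.png',cv2.resize(a,None,fx=6.5,fy=6.5,interpolation=cv2.INTER_CUBIC))
E
```

```text
[0.5682 0.094  0.1872] -131.2587236867534 (np.float64(0.06871698316052596), np.float64(0.0013149261927275294), np.float64(-0.0006600991218905679)) 36.62256360054016 [ 7.8346 18.9153 17.3019] [ 3.1493 -1.0177 -0.1197]
(np.float64(311.4583333333333), np.float64(243.91666666666666), 48) [308.9042 246.3703]
```

View pics/s10.png

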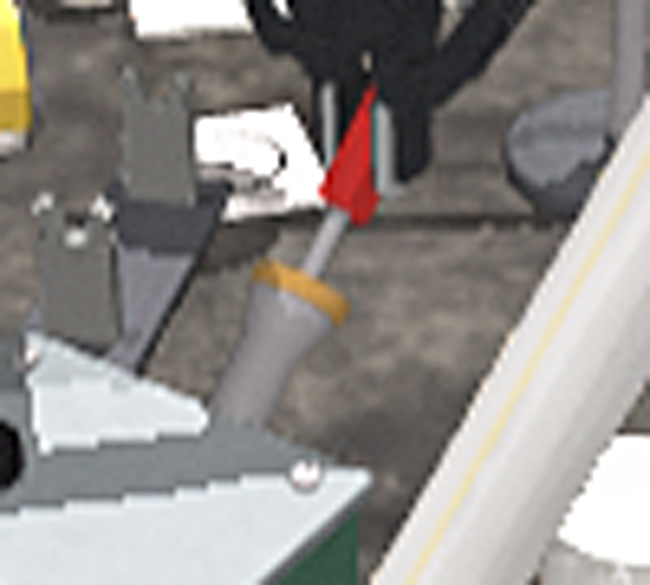

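The collar sits flush on the tube mouth (crop (300,290)) with a hard stop, so the rod is seated. Next I'll draw it out.

Call:
carry_out(targets=[{"x": 0.12, "y": 0.14, "z": 0.15, "yaw": 0, "hand": -1}, {"x": 0.3, "y": 0.34, "z": 0.38, "yaw": 0, "hand": -1}, {"x": 0.55, "y": 0.63, "z": 0.7, "yaw": 0, "hand": -1}, {"x": 0.8, "y": 0.91, "z": 1.02, "yaw": 0, "hand": -1}, {"x": 1.06, "y": 1.2, "z": 1.34, "yaw": 0, "hand": -1}])

```text
time_s: 14.28
tool_pos: [0.6038, 0.1364, 0.2316]
tcp_rot: [-2.861, -1.297, 0.003]
ft_force: [1.0, -0.4, -1.5]
gripper_width: 0.0136
grasp_force: 34.1
```

Call:
carry_out(targets=[{"x": 0.21, "y": 0.24, "z": 0.27, "yaw": 0, "hand": -1}, {"x": 0.42, "y": 0.48, "z": 0.54, "yaw": 0, "hand": -1}, {"x": 0.63, "y": 0.72, "z": 0.8, "yaw": 0, "hand": -1}, {"x": 0.84, "y": 0.96, "z": 1.07, "yaw": 0, "hand": -1}, {"x": 1.05, "y": 1.2, "z": 1.34, "yaw": 0, "hand": -1}])

```text
time_s: 14.7
tool_pos: [0.646, 0.1844, 0.285]
tcp_rot: [2.861, 1.297, -0.003]
ft_force: [-0.2, 0.0, -1.2]
gripper_width: 0.0136
grasp_force: 34.1
```

Call:
carry_out(targets=[{"x": 0, "y": 0, "z": 0, "yaw": 0, "hand": -1}, {"x": 0, "y": 0, "z": 0, "yaw": 0, "hand": -1}, {"x": 0, "y": 0, "z": 0, "yaw": 0, "hand": -1}, {"x": -0.12, "y": -0.14, "z": 0.22, "yaw": 0, "hand": -1}, {"x": -0.24, "y": -0.28, "z": 0.45, "yaw": 0, "hand": -1}])

```text
time_s: 15.12
tool_pos: [0.635, 0.1722, 0.3019]
tcp_rot: [-2.861, -1.297, 0.006]
ft_force: [0.8, -0.4, -0.4]
gripper_width: 0.0134
grasp_force: 34.1
```

Call:
carry_out(targets=[{"x": 0, "y": 0, "z": 0, "yaw": 0, "hand": -1}, {"x": 0, "y": 0, "z": 0, "yaw": 0, "hand": -1}])

```text
time_s: 15.28
tool_pos: [0.6365, 0.1725, 0.3054]
tcp_rot: [2.861, 1.296, 0.004]
ft_force: [-0.6, 0.2, -1.9]
gripper_width: 0.0135
grasp_force: 34.2
```

```bash
cat > chk.py <<'E'
from h import *
import sys
np.set_printoptions(precision=4,suppress=True)
S=snap('side');cv2.imwrite('pics/last.png',S['image'][:,:,::-1])
p,y,st=pose();print(p,y,ab(p),'gf',st['grasp_force'],st['ft_force'],st['torque'],st['time_s'])
for t in map(float,sys.argv[1:]): print(t,overlay(S,p,y,t,.0687).round(1).tolist())
o=overlay(S,p,y,0,.0687)[2]; x,yy=int(o[0]),int(o[1]); print(collar(S,(x-20,yy-25,x+20,yy+30)))
E
python3 chk.py 30 40 50; python3 - <<'E'
import cv2
g=cv2.imread('pics/last.png',0)
for v in range(185,240,6): print(v,g[v,305:355].tolist())
E
```

```text
[0.6364 0.1727 0.3046] -131.26464792422473 (np.float64(0.22398875830257176), np.float64(0.02431373674832403), np.float64(1.9502416814198842e-05)) gf 34.18408691883087 [-0.6453  0.2102 -0.8666] [ 0.0612 -0.0493  0.0481] 15.3333
30.0 [[306.3, 221.2], [320.1, 199.6], [333.2, 179.4]]
40.0 [[311.7, 228.3], [323.5, 204.8], [334.8, 182.3]]
50.0 [[317.8, 232.7], [327.4, 208.4], [336.7, 184.4]]
(np.float64(335.69026548672565), np.float64(174.5929203539823), 113)
185 [72, 73, 74, 70, 73, 70, 71, 80, 84, 91, 100, 109, 108, 102, 61, 205, 251, 255, 255, 255, 255, 255, 255, 255, 255, 255, 255, 255, 152, 148, 131, 228, 196, 101, 102, 103, 104, 109, 130, 168, 197, 232, 235, 193, 147, 23, 18, 27, 25, 28]
191 [253, 254, 255, 255, 255, 255, 255, 255, 252, 255, 255, 255, 244, 150, 214, 254, 255, 255, 251, 252, 249, 255, 254, 255, 255, 115, 136, 127, 244, 255, 255, 255, 255, 255, 255, 254, 217, 169, 179, 201, 250, 255, 250, 241, 254, 188, 124, 128, 129, 127]
197 [255, 255, 255, 255, 255, 255, 255, 255, 255, 255, 255, 255, 255, 255, 255, 255, 255, 255, 255, 255, 255, 255, 115, 135, 126, 254, 255, 255, 255
[... 1056 characters left out ...]
 120, 116]
227 [124, 135, 237, 255, 255, 255, 243, 168, 113, 185, 147, 81, 93, 86, 91, 91, 87, 82, 84, 89, 87, 108, 109, 100, 92, 96, 101, 93, 96, 87, 91, 101, 103, 102, 106, 107, 107, 104, 36, 54, 76, 102, 122, 130, 113, 111, 116, 80, 82, 86]
233 [73, 50, 38, 40, 40, 53, 53, 56, 58, 56, 50, 54, 67, 60, 60, 59, 63, 64, 68, 77, 80, 80, 74, 67, 64, 62, 66, 62, 62, 56, 57, 56, 50, 49, 50, 53, 54, 56, 58, 57, 54, 56, 59, 60, 57, 52, 48, 44, 49, 203]
239 [87, 133, 138, 134, 130, 129, 122, 120, 116, 116, 117, 113, 117, 126, 127, 128, 128, 119, 123, 118, 117, 120, 123, 120, 124, 127, 126, 127, 126, 125, 123, 120, 112, 115, 113, 111, 117, 113, 110, 107, 100, 99, 100, 95, 89, 131, 221, 221, 225, 229]
```

Call:
carry_out(targets=[{"x": -0.25, "y": -0.29, "z": -0.32, "yaw": 0, "hand": -1}, {"x": -0.5, "y": -0.58, "z": -0.64, "yaw": 0, "hand": -1}, {"x": -0.76, "y": -0.86, "z": -0.96, "yaw": 0, "hand": -1}, {"x": -0.76, "y": -0.86, "z": -0.96, "yaw": 0, "hand": -1}], squeeze=20)

```text
time_s: 15.67
tool_pos: [0.6032, 0.1372, 0.2611]
tcp_rot: [-2.861, -1.295, 0.011]
ft_force: [0.7, -0.5, -2.5]
gripper_width: 0.0132
grasp_force: 34.1
```

Call:
carry_out(targets=[{"x": 0.18, "y": 0.21, "z": -0.43, "yaw": 0, "hand": -1}, {"x": 0.37, "y": 0.42, "z": -0.86, "yaw": 0, "hand": -1}, {"x": 0.48, "y": 0.54, "z": -1.32, "yaw": 0, "hand": -1}, {"x": 0.57, "y": 0.65, "z": -1.8, "yaw": 0, "hand": -1}])

```text
time_s: 16.0
tool_pos: [0.6305, 0.1657, 0.1947]
tcp_rot: [2.86, 1.297, 0.006]
ft_force: [0.1, -0.2, 2.0]
gripper_width: 0.0135
grasp_force: 32.3
```

Call:
carry_out(targets=[{"x": 0.03, "y": 0.03, "z": -0.35, "yaw": 0, "hand": -1}, {"x": 0.05, "y": 0.06, "z": -0.7, "yaw": 0, "hand": -1}, {"x": 0.05, "y": 0.06, "z": -1.03, "yaw": 0, "hand": -1}, {"x": 0.05, "y": 0.06, "z": -1.03, "yaw": 0, "hand": -1}])

```text
time_s: 16.33
tool_pos: [0.6294, 0.1667, 0.1487]
tcp_rot: [-2.86, -1.298, 0.008]
ft_force: [-0.7, -1.5, -0.6]
gripper_width: 0.0136
grasp_force: 32.1
```

```bash
python3 chk.py -5 0 5 10 20
```

```text
[0.6297 0.1667 0.1499] -131.22280811644828 (np.float64(0.11771371909899826), np.float64(-0.08841718117490485), np.float64(0.0011387681155257123)) gf 31.840351223945618 [-0.6568  0.962  -0.7566] [ 0.035  -0.0259 -0.0061] 16.3833
-5.0 [[296.9, 245.5], [313.4, 235.2], [328.2, 226.1]]
0.0 [[296.9, 252.1], [313.3, 239.6], [328.1, 228.3]]
5.0 [[297.4, 258.2], [313.5, 243.7], [328.2, 230.4]]
10.0 [[298.2, 263.9], [313.9, 247.5], [328.3, 232.4]]
20.0 [[301.0, 273.6], [315.5, 254.1], [329.0, 236.0]]
(np.float64(329.73228346456693), np.float64(227.40944881889763), 127)
```

The rod is level again to within about 2°. I'll lift it, turn it to heading 0° and carry it round to the near side of the lens.

Call:
carry_out(targets=[{"x": 0, "y": 0, "z": 0.5, "yaw": 0, "hand": -1}, {"x": 0, "y": 0, "z": 1.3, "yaw": 0, "hand": -1}, {"x": 0, "y": 0, "z": 2.1, "yaw": 0, "hand": -1}, {"x": 0, "y": 0, "z": 2.9, "yaw": 0, "hand": -1}, {"x": 0, "y": 0, "z": 3.7, "yaw": 0, "hand": -1}])

```text
time_s: 16.8
tool_pos: [0.6305, 0.167, 0.3019]
tcp_rot: [-2.861, -1.296, -0.001]
ft_force: [-0.3, -1.0, -1.4]
gripper_width: 0.0132
grasp_force: 31.8
```

Call:
carry_out(targets=[{"x": -0.38, "y": -0.03, "z": 0, "yaw": 1.1, "hand": -1}, {"x": -0.76, "y": -0.06, "z": 0, "yaw": 2.2, "hand": -1}, {"x": -1.14, "y": -0.09, "z": 0, "yaw": 3.3, "hand": -1}, {"x": -1.52, "y": -0.12, "z": 0, "yaw": 4.4, "hand": -1}, {"x": -1.9, "y": -0.14, "z": 0, "yaw": 5.5, "hand": -1}])

```text
time_s: 17.22
tool_pos: [0.554, 0.1613, 0.3004]
tcp_rot: [-2.37, -2.062, -0.001]
ft_force: [-0.3, -0.9, -1.7]
gripper_width: 0.0135
grasp_force: 31.8
```

Call:
carry_out(targets=[{"x": -0.38, "y": -0.03, "z": 0, "yaw": 1.1, "hand": -1}, {"x": -0.76, "y": -0.06, "z": 0, "yaw": 2.2, "hand": -1}, {"x": -1.14, "y": -0.09, "z": 0, "yaw": 3.3, "hand": -1}, {"x": -1.52, "y": -0.12, "z": 0, "yaw": 4.4, "hand": -1}, {"x": -1.9, "y": -0.14, "z": 0, "yaw": 5.5, "hand": -1}])

```text
time_s: 17.63
tool_pos: [0.4778, 0.1558, 0.3003]
tcp_rot: [-1.686, -2.651, -0.001]
ft_force: [0.4, 0.3, -1.6]
gripper_width: 0.0132
grasp_force: 31.8
```

Call:
carry_out(targets=[{"x": -0.38, "y": -0.03, "z": 0, "yaw": 1.1, "hand": -1}, {"x": -0.76, "y": -0.06, "z": 0, "yaw": 2.2, "hand": -1}, {"x": -1.14, "y": -0.09, "z": 0, "yaw": 3.3, "hand": -1}, {"x": -1.52, "y": -0.12, "z": 0, "yaw": 4.4, "hand": -1}, {"x": -1.9, "y": -0.14, "z": 0, "yaw": 5.5, "hand": -1}])

```text
time_s: 18.05
tool_pos: [0.4018, 0.1501, 0.3003]
tcp_rot: [0.864, 3.02, 0.001]
ft_force: [-0.1, -0.4, -1.5]
gripper_width: 0.0133
grasp_force: 31.8
```

Call:
carry_out(targets=[{"x": 0, "y": 0, "z": 0, "yaw": 1.1, "hand": -1}, {"x": 0, "y": 0, "z": 0, "yaw": 2.2, "hand": -1}, {"x": 0, "y": 0, "z": 0, "yaw": 3.3, "hand": -1}, {"x": 0, "y": 0, "z": 0, "yaw": 4.4, "hand": -1}, {"x": 0, "y": 0, "z": 0, "yaw": 5.4, "hand": -1}])

```text
time_s: 18.47
tool_pos: [0.4025, 0.1502, 0.3003]
tcp_rot: [-0.013, 3.141, 0.001]
ft_force: [0.9, -0.1, -1.6]
gripper_width: 0.0135
grasp_force: 31.8
```

Call:
carry_out(targets=[{"x": -0.44, "y": 0.74, "z": 0, "yaw": 0, "hand": -1}, {"x": -0.88, "y": 1.48, "z": 0, "yaw": 0, "hand": -1}, {"x": -1.32, "y": 2.22, "z": 0, "yaw": 0, "hand": -1}, {"x": -1.76, "y": 2.96, "z": 0, "yaw": 0, "hand": -1}, {"x": -2.2, "y": 3.7, "z": 0, "yaw": 0, "hand": -1}])

```text
time_s: 18.88
tool_pos: [0.3136, 0.2993, 0.3005]
tcp_rot: [-0.003, 3.141, 0.002]
ft_force: [1.1, 0.7, -1.7]
gripper_width: 0.0132
grasp_force: 31.8
```

```bash
python3 chk.py -10 -5 0 5 10
```

```text
[0.3107 0.3034 0.3004] 0.44405463094759057 (np.float64(0.13182605404039002), np.float64(0.09621329967259433), np.float64(0.331017742180138)) gf 31.804280877113342 [-2.8351  2.9143 -1.6978] [0.3482 0.2465 0.1657] 18.9333
-10.0 [[285.2, 131.8], [262.4, 136.6], [239.6, 141.4]]
-5.0 [[286.3, 137.9], [263.3, 140.7], [240.1, 143.6]]
0.0 [[286.9, 143.9], [263.8, 144.9], [240.5, 145.8]]
5.0 [[286.9, 149.9], [263.9, 149.0], [240.6, 148.1]]
10.0 [[286.3, 155.8], [263.7, 153.0], [240.5, 150.2]]
(np.float64(238.3846153846154), np.float64(146.67307692307693), 52)
```

Call:
carry_out(targets=[{"x": 0, "y": 0, "z": -0.89, "yaw": 0, "hand": -1}, {"x": 0, "y": 0, "z": -1.78, "yaw": 0, "hand": -1}, {"x": 0, "y": 0, "z": -2.67, "yaw": 0, "hand": -1}, {"x": 0, "y": 0, "z": -3.56, "yaw": 0, "hand": -1}, {"x": 0, "y": 0, "z": -4.45, "yaw": 0, "hand": -1}])

```text
time_s: 19.35
tool_pos: [0.3147, 0.2982, 0.121]
tcp_rot: [-0.004, 3.14, 0.002]
ft_force: [1.0, -0.7, -2.6]
gripper_width: 0.0136
grasp_force: 31.8
```

Call:
carry_out(targets=[{"x": 0.12, "y": 0.6, "z": 0, "yaw": 0, "hand": -1}, {"x": 0.25, "y": 1.2, "z": 0, "yaw": 0, "hand": -1}, {"x": 0.38, "y": 1.8, "z": 0, "yaw": 0, "hand": -1}, {"x": 0.5, "y": 2.3, "z": 0, "yaw": 0, "hand": -1}, {"x": 0.57, "y": 2.6, "z": 0, "yaw": 0, "hand": -1}])

```text
time_s: 19.77
tool_pos: [0.3383, 0.404, 0.1225]
tcp_rot: [-0.005, 3.141, 0.002]
ft_force: [-0.4, -0.7, -0.8]
gripper_width: 0.0135
grasp_force: 31.8
```

Call:
carry_out(targets=[{"x": 0, "y": 0, "z": 0, "yaw": 0, "hand": -1}, {"x": 0, "y": 0, "z": 0, "yaw": 0, "hand": -1}, {"x": 0, "y": 0, "z": 0, "yaw": 0, "hand": -1}])

```text
time_s: 20.02
tool_pos: [0.3374, 0.4016, 0.1219]
tcp_rot: [0.004, -3.141, 0.001]
ft_force: [-0.2, 0.1, -0.5]
gripper_width: 0.0134
grasp_force: 31.8
```

```bash
python3 chk.py -10 -5 0 5 10; python3 - <<'E'
from h import *
np.set_printoptions(precision=2,suppress=True)
S=snap('side');T=snap('top');p,y,st=pose()
print(proj(S,[.5255,.4035,.13]),overlay(T,p,y,0,.0687).tolist())
# lens ring ellipse in top view
h=cv2.cvtColor(T['image'],cv2.COLOR_RGB2HSV)
m=cv2.inRange(h,(0,0,200),(180,60,255));m[:, :200]=0;m[:,300:]=0;m[:190]=0;m[280:]=0
for c in cv2.findContours(m,cv2.RETR_EXTERNAL,cv2.CHAIN_APPROX_NONE)[0]:
    if len(c)>40: print(len(c),cv2.minEnclosingCircle(c),cv2.boundingRect(c))
print(onz(T,238,231,.268))
g=cv2.cvtColor(S['image'],cv2.COLOR_RGB2GRAY)
for u in (265,270,275,280,285,290,292,294,296,298,300,302,304,306,308): print(u,g[176:206,u].tolist())
E
```

```text
[0.3374 0.4014 0.1218] 0.13879631867962416 (np.float64(0.08698741574231705), np.float64(-0.09929694231491168), np.float64(0.37564792329113805)) gf 31.788505911827087 [-0.1344  0.4717 -1.8881] [0.0438 0.1179 0.0264] 20.0667
-10.0 [[295.9, 179.8], [276.4, 183.9], [257.0, 188.1]]
-5.0 [[296.8, 184.7], [277.1, 187.3], [257.4, 189.8]]
0.0 [[297.2, 189.6], [277.5, 190.6], [257.6, 191.6]]
5.0 [[297.1, 194.4], [277.5, 193.9], [257.7, 193.4]]
10.0 [[296.6, 199.2], [277.3, 197.2], [257.6, 195.2]]
(np.float64(261.35114503816794), np.float64(208.66412213740458), 131)
[296.93 189.31] [[248.48723042689903, 238.17575907829985], [247.45782331732204, 263.88972231927454], [246.46526344945767, 290.0528885707336]]
217 ((243.5, 225.5), 35.672218322753906) (215, 190, 56, 72)
[0.53 0.4  0.27]
265 [228, 232, 238, 238, 241, 230, 184, 164, 113, 103, 99, 107, 96, 137, 196, 180, 112, 82, 80, 73, 114, 237, 250, 239, 240, 240, 239, 237, 222, 214]
270 [171, 167, 165, 167, 166, 149, 144, 148, 164, 161, 146, 143, 124, 215, 253, 126, 104, 114, 112, 102, 103, 105, 85, 53, 69, 59, 75, 102, 100, 96]
275 [195, 202, 198, 
[... 1256 characters left out ...]
39, 248, 255, 255, 255, 255, 255, 255, 255, 255, 255, 255, 255, 255, 255, 255, 255, 255, 164, 78]
302 [225, 230, 201, 113, 130, 135, 110, 77, 73, 63, 114, 167, 238, 255, 252, 252, 252, 254, 255, 255, 255, 255, 255, 255, 255, 255, 255, 233, 161, 89]
304 [223, 226, 213, 163, 127, 133, 125, 83, 71, 69, 125, 149, 234, 255, 253, 252, 252, 253, 255, 255, 255, 255, 255, 255, 255, 255, 255, 176, 125, 75]
306 [221, 223, 254, 255, 117, 127, 135, 101, 67, 73, 112, 140, 255, 255, 255, 254, 253, 254, 255, 255, 255, 255, 255, 255, 255, 255, 255, 164, 93, 88]
308 [219, 216, 255, 255, 159, 121, 135, 118, 74, 74, 75, 124, 182, 255, 255, 255, 255, 255, 255, 255, 255, 255, 255, 255, 255, 255, 255, 167, 99, 94]
```

Call:
carry_out(targets=[{"x": 0.1, "y": 0.04, "z": 0, "yaw": 0, "hand": -1}, {"x": 0.1, "y": 0.04, "z": 0, "yaw": 0, "hand": -1}, {"x": 0.1, "y": 0.04, "z": 0, "yaw": 0, "hand": -1}, {"x": 0.1, "y": 0.04, "z": 0, "yaw": 0, "hand": -1}, {"x": 0.1, "y": 0.04, "z": 0, "yaw": 0, "hand": -1}])

```text
time_s: 20.58
tool_pos: [0.3416, 0.4039, 0.1219]
tcp_rot: [0.005, -3.142, 0.0]
ft_force: [0.1, -0.9, -0.3]
gripper_width: 0.0134
grasp_force: 31.8
```

```bash
python3 - <<'E'
from h import *
st=env.state();print(st['tool_pos'],abs(st['qvel']).max(),st['grasp_force'])
print(env.hand_in())
E
```

```text
[0.34162113 0.40392798 0.12193724] 0.001737413850713008 31.7851585149765
the job is handed in; nothing more can be done
None
```

I handed the job in at about 21 s of the 72 s allowed: by my measurements every step was met, with the lens about 3 mm off the plate's centre and the rod held about 3° off level, its tip within about 6 mm of the lens centre; the hand-in returned no verdict.

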